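# Hang the baby cup on the draining peg

## Robot

A 7-joint arm with a two-finger parallel gripper is mounted at the origin on the work surface. World frame = base frame: x ahead of the robot, y to its left, z up, the work surface at z = 0. Lengths are in m, angles in rad, forces in N, time in s.
With the tool pointing down it reaches from about 0.4 to 0.875 m from the base axis. Payload 19.3 kg.
Tool frame: the origin (TCP) lies at the very end of the fingers, on their centre line; the grasp point (between the pads) lies 19 mm behind it; z points along the fingers, y is the line along which they close (so a half turn about z gives the same grasp; the last joint's range is limited). The gripper opens to 85 mm and grips with 20 to 120 N. Pads are 22 mm wide; open, the fingers measure 114 mm over their backs; the gripper's body (76 mm by 85 mm) begins 54 mm behind the grasp point. The pads swing forward as they close: fully open they stand 13 mm farther back than shut.
Start: joints at [1.269, 0.521, -0.036, 1.599, 0.021, 1.021, -0.113], TCP at [0.144, -0.608, 0.231] pointing down, gripper open.
Joint ranges: [-2.91, 2.91], [-0.3, 2.13], [-1.5, 1.42], [0.17, 2.43], [-1.26, 4.41], [0.16, 1.93], [-2.52, 2.52]. Speed limits (rad/s): [1.89, 1.89, 2.39, 2.39, 3.01, 3.01, 3.01].

## Interface

Orientations are given as [roll, pitch, yaw] about the fixed x, y, z axes, in that order (R = Rz(yaw) Ry(pitch) Rx(roll)).
In Python, from workcell import bot gives the robot as it stands. The module is installed in compiled form; this text tells all that it offers.
- The arm moves only by the tool apply_moves, never from a script. Its arguments are lists of equal length, an entry for each row: "claw": the finger opening in m, from 0 to 0.0854; "xyz": the shift along the tool's x, y, z in m, a list of three; "twist": the turn, a rotation vector about the tool's x, y, z in rad, a list of three. A call has 1 to 20 rows; each row shifts and turns the commanded pose from where the row before left it, along the tool's axes as they then stand; what a row does not reach is not made up. A row lasts 1/10 s, in which the tool goes at most 50 mm and 8.59 degrees, less where a joint would pass 70% of its speed; a pose out of reach is approached as far as the arm can. A call with a gripper value outside its range is refused whole. The fingers move at their own pace and stop on an object; "force" is the grip in N (left out, the last holds). Time passes only in rows, so rows that do not move let the fingers close. It gives the time, the measured TCP pose, the force, the opening and the grip force at its end, in the units of the state.
- bot.observe(): the state, without advancing time (a new reading comes with each control period).
- bot.grab_frame(name): name is "scene" or "top" or "wrist"; returns a dict with "img" (384x512x3 uint8, red, green, blue), "vfov" (degrees; the focal length in pixels is half the picture's height over the tangent of half this angle, whatever the lens; pixels are square), "cx", "cy" (the principal point, pixels), "view" (4x4, takes a point from world to camera coordinates). Camera axes: x right, y up, looking along -z (the intrinsics and any distortion apply to the point x, -y, -z); pixel columns grow to the right and rows downward; lengths in m; the calibration is good to about 2 mm. A picture is of the moment at which its call begins. There is no depth.
- bot.job_done(): hands the job in; it is judged then, once.
Trained networks look in the newest picture that a camera, given by its name, has taken for a name from the list of things; names that differ only in an ending like _2 or _b are one class to them, and where a whole thing is asked for, a point or a joint stands for the part that bears it (a point fixed in the world has none). Each returns a list of dicts, best first, with "score" (0 to 1); they miss things now and then, are a little off and sometimes report something else, mostly with a low value. They report only what shows in the picture. A call takes as long as a camera call. They do not tell look-alikes from the thing itself.
- bot.find_in(camera, query): "position" ([x, y, z] in m, in world coordinates, good to about 4 mm: the middle of the surface that is visible of it).
The state is a dict: "clock": time; "qpos": joint angles; "qd": joint speeds; "joint_efforts": joint torques, N m; "position": TCP position; "tool_rot": TCP orientation; "force": force on the tool from outside, world axes, zero at the start; "moment": the same for the moment, N m; "grip_width": finger opening in m; "finger_force": force on a finger pad.
Only numpy, scipy, OpenCV 4.12 (cv2) and the standard library are available. Lean on these libraries where they do the work, as an engineer would, in place of code of your own. Each camera call takes 0.05 s, during which the arm holds its last target. There are 200 camera calls.

## Task

Take the green baby cup that stands mouth-down on the turntable and hang it mouth-down on the empty leaning peg of the drying rack. Push it on past the peg's spring, turn it about the peg under light pressure until the notches in its rim drop over the red lugs and the rim sits fully home on the white drip star, never ramming it, then let go. Leave the three jars and the wooden teether where they are.

Things in the scene. Friction and masses are not known exactly. Their poses are not given: they have to be found in the camera images.
- cup_mid (a point): Centre (half-way up, on the axis) of the loose green plastic cup: a straight cylinder, 60 mm outside diameter, 54 mm inside, 90 mm high, closed base 5 mm thick, 60 to 130 g. Its z axis runs from the mouth to the closed base; it starts mouth-down on the turntable's top, z up. Its rim has three drain notches, 120 degrees apart (one on +x), 16 mm wide and 10 mm high.
- cup_mouth (a point): Centre of the cup's mouth (rim plane), 45 mm from cup_mid; same axes.
- turntable: Lazy-susan, plywood disc 280 mm across, its top 20 mm above the table; origin at its centre on the table. It is locked and does not turn. The cup stands about 85 mm from its centre on its -x side, the jars on its +x half.
- peg_seat (a point): On the axis of the empty peg, level with the top of the white drip star (spokes and a 76 mm ring) on which the rim must rest. z runs along the peg to its tip, y along the rack. The peg leans to the rack's front (-x of the rack) by joint peg. A cup fully home has cup_mouth here, its z axis along this z.
- peg_tip (a point): Blunt tip of the empty peg, 75 mm along z from peg_seat. The peg is a white cross of four fins, 49 mm across, with a cone nose (24 mm wide at the tip, 49 mm at 13 mm below it): 2.5 mm of play. The star carries three red lugs, 120 degrees apart, 9 mm wide, 8 mm high: unless the notches are over them the rim stops 8 mm too high. Where the lugs point differs each time and is not reported.
- tongue_bulge (a point): Bulge of the blue sprung tongue on the peg's under side (-x of peg_seat), 34 mm from the axis, 28 to 36 mm above peg_seat, ramped at both ends. It yields inwards (700 N/m) as the rim rides over it, about 5 N of push, and then grips the cup, which does not slide home by itself. The star turns on the peg only with 0.6 N m, so light pressure (5 to 10 N) does not drag it round.
- peg (a joint): Lean of the empty peg from vertical in rad, 0.3 to 0.6; a stiff friction hinge (5 N m), whose pivot is 66 mm above the table, 30 mm below peg_seat along the peg. Leave it as it is set.
- rack: White drying rack, fixed to the table, base 130 x 270 x 16 mm; origin under its centre, y along the row of pegs. The empty peg is at y = +65 mm; the peg at y = -65 mm holds an orange cup that is part of the rack and stays there (60 mm wide, lean 0.45 rad).
- jar_a: White closed jar, 52 mm wide, 70 mm high, loose on the turntable; origin under its centre. Leave alone.
- jar_b: Blue jar, as jar_a. Leave alone.
- jar_c: Yellow jar, as jar_a. Leave alone.
- teether: Wooden teether ring, 68 mm across, 12 mm high, loose, flat on the table in front of the rack; origin under its centre. Leave alone.
Mind the look-alikes: they are no part of the job. Of the things shaped like the part that bears cup_mid, the green one is meant.

How it is judged:
At the end, for the whole second after the job is handed in: The cup hangs at rest on the empty peg, mouth-down, notches over the lugs, its rim within 3 mm of the drip star along the peg, its mouth's centre within 8 mm of peg_seat, its axis within 0.08 rad of the peg's; the peg still leans between 0.2 and 0.7 rad (z of cup_mouth in the frame of peg_seat between -0.003 and 0.003 m and distance between cup_mouth and peg_seat below 0.008 m and z of cup_mid in the frame of peg_seat above 0.04 m and angle between the z axis of cup_mid and the z axis of peg_seat, either way round below 0.08 rad and linear speed of cup below 0.01 m/s and value of joint peg between 0.2 and 0.7 rad); the robot touches nothing.
It fails at once if the cup is rammed: pushed against the rack with more than 100 N (contact force between cup and rack above 100 N).
It fails at once if a jar is shifted by more than 25 mm or tipped (distance of any of jar_a, jar_b, jar_c from where it was at the start of the episode above 0.025 m or angle between any of jar_a, jar_b, jar_c's own z axis and vertical above 0.5 rad).
It fails at once if the teether is shifted by more than 25 mm (distance of teether from where it was at the start of the episode above 0.025 m).
It also fails if it takes over 58 s, if anything falls off the work surface, if the arm or the gripper's body presses on something with over 40 N, if the wrist force passes 120 N, or if a joint passes its speed limit or range.

## Working session

There is one attempt and no reset: what is moved stays moved. The work goes in short steps, Python scripts to look and compute and a tool call to move; the robot and the scene stay as the last step left them, time stands still between calls to the robot, and variables do not carry over. Pictures are saved under pics/ and viewed, at most 10 in all, crops included, and the job is handed in when it is done.

Besides the shell and the picture viewer there is one more tool, called after "Call:" in YAML: its name, and indented under it one key for each argument. apply_moves: Moves the arm, as the interface text tells. Its arguments: {"type":"object","properties":{"claw":{"type":"array"},"xyz":{"type":"array"},"twist":{"type":"array"},"force":{"type":"number"}},"required":["claw","xyz","twist"]}

```bash
mkdir -p pics; cat > h.py <<'E'
import numpy as np, cv2
from workcell import bot
from scipy.spatial.transform import Rotation as R
def save(fr,n): cv2.imwrite('pics/'+n+'.png',cv2.cvtColor(fr['img'],cv2.COLOR_RGB2BGR))
def proj(fr,P):
    P=np.atleast_2d(P);V=np.array(fr['view']);c=P@V[:3,:3].T+V[:3,3]
    f=fr['img'].shape[0]/2/np.tan(np.radians(fr['vfov'])/2)
    return np.c_[fr['cx']+f*c[:,0]/-c[:,2], fr['cy']-f*c[:,1]/-c[:,2]]
def ray(fr,u,v):
    V=np.array(fr['view']);f=fr['img'].shape[0]/2/np.tan(np.radians(fr['vfov'])/2)
    d=np.array([(u-fr['cx'])/f,-(v-fr['cy'])/f,-1.]);Rm=V[:3,:3]
    return -Rm.T@V[:3,3], Rm.T@d
E
python3 - <<'E'
from h import *
ims=[]
for c in ['scene','top']:
    fr=bot.grab_frame(c);ims.append(fr['img']);print(c,{k:(v if k!='view' else np.round(v,3).tolist()) for k,v in fr.items() if k!='img'})
    for q in ['cup_mid','cup_mouth','turntable','peg_seat','peg_tip','tongue_bulge','rack','jar_a','teether']:
        print(q,[(np.round(d['position'],3).tolist(),round(d['score'],2)) for d in bot.find_in(c,q)][:4])
    save(fr,c)
s=bot.observe();print({k:np.round(v,3).tolist() for k,v in s.items()})
E
```

```text
scene {'vfov': 56.40846165331923, 'cx': 254.525788033783, 'cy': 195.75145928516292, 'view': [[-0.554, 0.832, 0.011, 0.245], [-0.697, -0.471, 0.54, 0.338], [0.455, 0.292, 0.841, -1.156], [0.0, 0.0, 0.0, 1.0]]}
cup_mid [([0.378, 0.371, 0.086], 0.86), ([0.515, 0.246, 0.109], 0.63)]
cup_mouth [([0.377, 0.382, 0.085], 0.74)]
turntable [([0.587, 0.263, 0.021], 0.58)]
peg_seat [([0.62, -0.149, 0.114], 0.96)]
peg_tip [([0.617, -0.148, 0.116], 0.56)]
tongue_bulge []
rack [([0.643, -0.219, 0.026], 0.87)]
jar_a [([0.628, 0.165, 0.092], 0.8), ([0.668, 0.241, 0.089], 0.65), ([0.63, 0.324, 0.088], 0.6), ([0.513, 0.248, 0.112], 0.57)]
teether [([0.44, -0.074, 0.01], 0.68)]
top {'vfov': 56.82597911523261, 'cx': 260.0186989356054, 'cy': 194.61130422102366, 'view': [[-0.053, -0.999, 0.002, 0.095], [0.977, -0.052, 0.209, -0.546], [-0.208, 0.013, 0.978, -0.975], [0.0, 0.0, 0.0, 1.0]]}
cup_mid [([0.354, 0.363, 0.092], 0.9), ([0.492, 0.241, 0.114], 0.84)]
cup_mouth [([0.354, 0.363, 0.091], 0.73), ([0.494, 0.24, 0.115], 0.69), ([0.567, 0.232, 0.021], 0.67)]
turntable [([0.567, 0.236, 0.021], 0.97)]
peg_seat [([0.612, -0.151, 0.132], 0.86)]
peg_tip [([0.609, -0.149, 0.129], 0.78), ([0.648, 0.233, 0.082], 0.54)]
tongue_bulge []
rack [([0.616, -0.223, 0.018], 0.89)]
jar_a [([0.612, 0.156, 0.094], 0.6), ([0.649, 0.23, 0.086], 0.6), ([0.611, 0.321, 0.088], 0.53), ([0.613, -0.226, 0.017], 0.5)]
teether [([0.438, -0.076, 0.015], 0.78), ([0.613, -0.225, 0.017], 0.18)]
{'clock': 1.0, 'qpos': [1.269, 0.521, -0.036, 1.6, 0.021, 1.021, -0.113], 'qd': [-0.001, 0.0, -0.002, -0.001, -0.001, -0.002, -0.0], 'joint_efforts': [-0.0, -92.685, 1.979, -37.025, 0.018, 0.002, 0.0], 'position': [0.144, -0.608, 0.231], 'tool_rot': [-3.142, -0.0, 0.232], 'force': [-0.241, -0.158, -0.069], 'moment': [0.029, 0.009, 0.024], 'finger_force': 0.0, 'grip_width': 0.085}
```

View pics/scene.png

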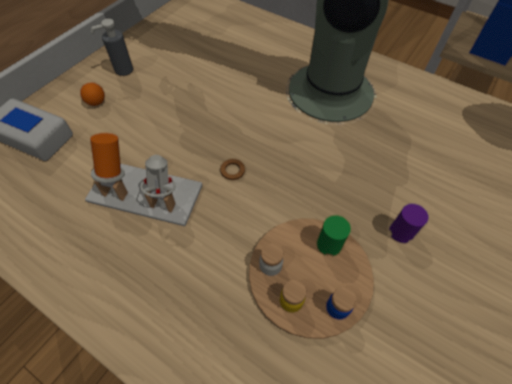

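View pics/top.png

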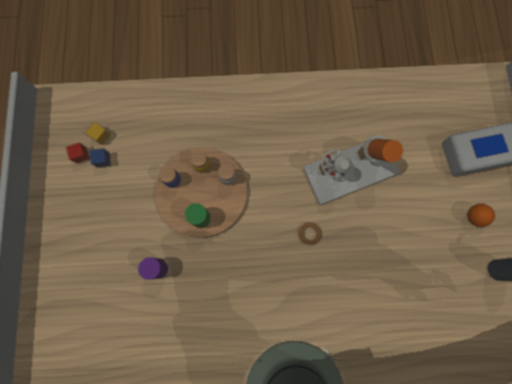

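```bash
cat >> h.py <<'E'
from scipy.linalg import expm,logm
def pose(s=None):
    s=s or bot.observe();T=np.eye(4);T[:3,:3]=R.from_euler('xyz',s['tool_rot']).as_matrix();T[:3,3]=s['position'];return T
def mk(p,Rm):
    T=np.eye(4);T[:3,:3]=Rm;T[:3,3]=p;return T
def down(yaw): return R.from_euler('xyz',[np.pi,0,yaw]).as_matrix()
def rows(T0,T1,vmax=.045,wmax=.14):
    D=np.linalg.inv(T0)@T1;w=np.linalg.norm(R.from_matrix(D[:3,:3]).as_rotvec())
    n=int(max(np.ceil(np.linalg.norm(D[:3,3])*1.05/vmax),np.ceil(w/wmax),1))
    S=expm(np.real(logm(D))/n)
    print(n,'rows xyz',np.round(S[:3,3],4).tolist(),'twist',np.round(R.from_matrix(S[:3,:3]).as_rotvec(),4).tolist())
E
python3 - <<'E'
from h import *
f={c:bot.grab_frame(c) for c in ['scene','top','wrist']}
T0=pose();V=np.linalg.inv(np.array(f['wrist']['view']))
print(np.round(np.linalg.inv(T0)@V,3),f['wrist']['vfov'],f['wrist']['cx'],f['wrist']['cy'])
for c in ['scene','top']:
    print(c,proj(f[c],[[.515,.246,.109],[.492,.241,.114],[.62,-.149,.114],[.612,-.151,.132],[.44,-.075,.012],[.587,.263,.02],[.567,.236,.021],[0,0,0]]).round(0).tolist())
def tri(a,b):
    A=[];y=[]
    M=np.zeros((3,3));v=np.zeros(3);rs=[]
    for c,p in (('scene',a),('top',b)):
        o,d=ray(f[c],*p);d/=np.linalg.norm(d);P=np.eye(3)-np.outer(d,d);M+=P;v+=P@o;rs.append((o,P))
    x=np.linalg.solve(M,v);return x.round(3),[round(float(np.linalg.norm(P@(x-o))),4) for o,P in rs]
print('cuptop',tri((335,224),(197,213)));print('teether',tri((232,170),(310,233)));print('tt',tri((311,276),(201,192)))
T=mk([.50,-.2,.40],down(1.25));rows(T0,T)
E
```

```text
[[-0.001  0.965  0.261  0.067]
 [ 1.     0.001 -0.    -0.   ]
 [-0.     0.261 -0.965 -0.142]
 [ 0.     0.     0.     1.   ]] 65.76109395285101 262.68056174634864 195.59962880939383
scene [[333.0, 233.0], [336.0, 223.0], [158.0, 180.0], [158.0, 172.0], [232.0, 169.0], [317.0, 279.0], [311.0, 265.0], [330.0, 91.0]]
top [[195.0, 207.0], [197.0, 215.0], [335.0, 162.0], [338.0, 163.0], [309.0, 232.0], [194.0, 189.0], [203.0, 195.0], [295.0, 393.0]]
cuptop (array([0.496, 0.24 , 0.114]), [0.0003, 0.0003])
teether (array([ 0.437, -0.078,  0.001]), [0.0004, 0.0004])
tt (array([ 0.58 ,  0.247, -0.001]), [0.0007, 0.0007])
14 rows xyz [0.04, -0.006, -0.0121] twist [-0.0, -0.0, -0.0727]
```

```bash
python3 - <<'E'
from h import *
T=mk([.60,-.16,.33],down(1.33));rows(pose(),T)
E
```

```text
16 rows xyz [0.042, -0.0013, -0.0062] twist [-0.0, -0.0, -0.0686]
```

Call:
apply_moves:
  claw: [0.085,0.085,0.085,0.085,0.085,0.085,0.085,0.085,0.085,0.085,0.085,0.085,0.085,0.085,0.085,0.085,0.085,0.085]
  xyz:
    - [0.042,-0.0013,-0.0062]
    - [0.042,-0.0013,-0.0062]
    - [0.042,-0.0013,-0.0062]
    - [0.042,-0.0013,-0.0062]
    - [0.042,-0.0013,-0.0062]
    - [0.042,-0.0013,-0.0062]
    - [0.042,-0.0013,-0.0062]
    - [0.042,-0.0013,-0.0062]
    - [0.042,-0.0013,-0.0062]
    - [0.042,-0.0013,-0.0062]
    - [0.042,-0.0013,-0.0062]
    - [0.042,-0.0013,-0.0062]
    - [0.042,-0.0013,-0.0062]
    - [0.042,-0.0013,-0.0062]
    - [0.042,-0.0013,-0.0062]
    - [0.042,-0.0013,-0.0062]
    - [0,0,0]
    - [0,0,0]
  twist:
    - [0,0,-0.0686]
    - [0,0,-0.0686]
    - [0,0,-0.0686]
    - [0,0,-0.0686]
    - [0,0,-0.0686]
    - [0,0,-0.0686]
    - [0,0,-0.0686]
    - [0,0,-0.0686]
    - [0,0,-0.0686]
    - [0,0,-0.0686]
    - [0,0,-0.0686]
    - [0,0,-0.0686]
    - [0,0,-0.0686]
    - [0,0,-0.0686]
    - [0,0,-0.0686]
    - [0,0,-0.0686]
    - [0,0,0]
    - [0,0,0]

```text
clock: 2.95
position: [0.5994, -0.1593, 0.3306]
tool_rot: [3.141, 0.0, 1.331]
force: [0.2, -0.8, 0.9]
grip_width: 0.085
finger_force: 0.0
```

```bash
python3 - <<'E'
from h import *
import pickle
fr=bot.grab_frame('wrist');pickle.dump(fr,open('w1.pkl','wb'));save(fr,'w1')
for q in ['peg_seat','peg_tip','tongue_bulge','rack']:
    print(q,[(np.round(d['position'],3).tolist(),round(d['score'],2),proj(fr,d['position']).round(0).tolist()) for d in bot.find_in('wrist',q)][:4])
s=bot.observe();print(s['clock'],s['position'],s['tool_rot'],np.round(s['qpos'],2))
E
```

```text
peg_seat [([0.622, -0.155, 0.147], 0.63, [[280.0, 169.0]])]
peg_tip [([0.612, -0.152, 0.148], 0.77, [[271.0, 168.0]])]
tongue_bulge [([0.616, -0.154, 0.149], 0.23, [[275.0, 169.0]])]
rack [([0.626, -0.226, 0.021], 0.58, [[288.0, 197.0]])]
3.2 [ 0.5988958  -0.16114694  0.33033463] [-3.14132226e+00  2.99289934e-04  1.32752991e+00] [ 0.45  0.46 -0.42  1.47  0.19  1.26 -0.24]
```

View pics/w1.png

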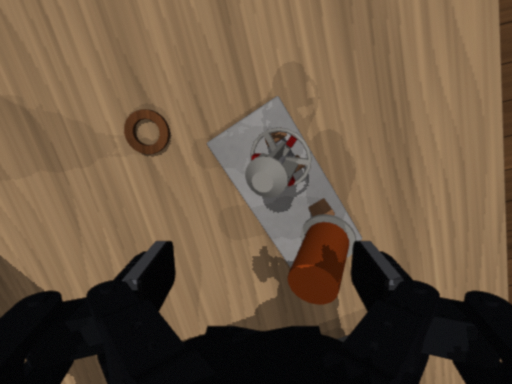

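```bash
python3 - <<'E'
from h import *
import pickle
fr=pickle.load(open('w1.pkl','rb'))
c=fr['img'][95:215,205:365]
cv2.imwrite('pics/w1c.png',cv2.cvtColor(cv2.resize(c,None,fx=5,fy=5,interpolation=cv2.INTER_CUBIC),cv2.COLOR_RGB2BGR))
hsv=cv2.cvtColor(fr['img'],cv2.COLOR_RGB2HSV)
m=(((hsv[...,0]<4)|(hsv[...,0]>174))&(hsv[...,1]>140)&(hsv[...,2]>60)).astype(np.uint8)
m[:,:240]=0;m[:,320:]=0;m[210:]=0;m[:120]=0
n,l,st,ce=cv2.connectedComponentsWithStats(m);print([(st[i,4],ce[i].round(1)) for i in range(1,n) if st[i,4]>4])
E
```

```text
[(np.int32(65), array([290.8, 141.2])), (np.int32(23), array([254.6, 155.7])), (np.int32(26), array([291. , 182.3]))]
```

View pics/w1c.png

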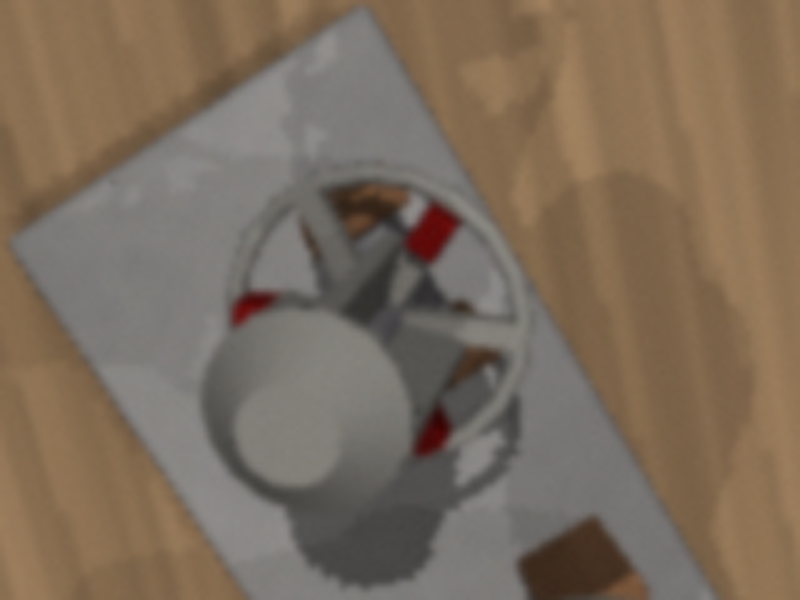

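```bash
cat >> h.py <<'E'
def pegT(p):
    x,y,yaw,lean=p[:4]
    Rp=R.from_euler('z',yaw).as_matrix()@R.from_euler('y',-lean).as_matrix()
    piv=np.array([x,y,.066]);return mk(piv+Rp[:,2]*.03,Rp)
def tp(T,P): return np.atleast_2d(P)@T[:3,:3].T+T[:3,3]
E
cat > fit.py <<'E'
from h import *
import pickle
from scipy.optimize import least_squares
fr=pickle.load(open('w1.pkl','rb'))
C=lambda L: np.array(L)/5.+[205,95]-.4
ring=C([(370,160),(305,180),(250,235),(232,285),(430,175),(490,230),(520,280),(527,330),(505,395)])
tip=C([(290,440)]);cone=C([(203,380),(412,400),(225,460),(300,305),(390,345)])
corn=C([(10,240),(365,8)]);lug=C([(433,233)])
edgeR=C([(715,595)]);edgeL=C([(245,598)])
# p: pivot x,y, yaw, lean, rack dx of pivot
def res(p):
    T=pegT(p);r=[]
    a=np.linspace(0,2*np.pi,180)
    q=proj(fr,tp(T,np.c_[.038*np.cos(a),.038*np.sin(a),0*a]))
    r+=[np.min(np.linalg.norm(q-u,axis=1)) for u in ring]
    q=proj(fr,tp(T,np.c_[.0245*np.cos(a),.0245*np.sin(a),0*a+.062]))
    r+=[np.min(np.linalg.norm(q-u,axis=1)) for u in cone]
    r+=list((proj(fr,tp(T,[0,0,.075]))-tip).ravel())
    Tr=mk([p[0],p[1],0],R.from_euler('z',p[2]).as_matrix())
    r+=list((proj(fr,tp(Tr,[[-.065-p[4],.07,.016],[.065-p[4],.07,.016]]))-corn).ravel())
    return np.array(r)
s=least_squares(res,[.62,-.15,-.3 if 0 else .5,.4,0],loss='soft_l1');p=s.x
print(p.round(4),'res',res(p).round(1))
T=pegT(p);print('seat',T[:3,3].round(4),'tip',tp(T,[0,0,.075]).round(4),'axis',T[:3,2].round(4))
for rad in (.03,.034):
    g=least_squares(lambda a:(proj(fr,tp(T,[[rad*np.cos(a[0]),rad*np.sin(a[0]),.008]]))-lug).ravel(),[.5]);print('lug',rad,g.x,g.fun)
    print([proj(fr,tp(T,[[rad*np.cos(g.x[0]+k),rad*np.sin(g.x[0]+k),.006]])).round(0).tolist() for k in (2.094,-2.094)])
E
python3 fit.py
```

```text
[ 0.6359 -0.1471  0.3544  0.3753  0.0292] res [ 1.3  0.4  0.4  1.1  0.7  0.8  0.1  0.4  0.5  0.2  0.3  0.3  0.6  0.6
 -0.3 -1.6 -0.5  0.4 -0.1 -3.9]
seat [ 0.6256 -0.1509  0.0939] tip [[ 0.5998 -0.1604  0.1637]] axis [-0.3438 -0.1272  0.9304]
lug 0.03 [0.40012354] [ 0.27212156 -0.38356421]
[[[256.0, 156.0]], [[289.0, 179.0]]]
lug 0.034 [0.39860267] [ 2.12809903 -2.98969206]
[[[253.0, 156.0]], [[291.0, 182.0]]]
```

```bash
python3 - <<'E'
from h import *
T=mk([.60,-.143,.285],down(2.4));rows(pose(),T)
E
```

```text
8 rows xyz [0.0023, 0.0007, 0.0057] twist [-0.0001, 0.0, -0.1341]
```

Call:
apply_moves:
  claw: [0.085,0.085,0.085,0.085,0.085,0.085,0.085,0.085,0.085,0.085]
  xyz:
    - [0.0023,0.0007,0.0057]
    - [0.0023,0.0007,0.0057]
    - [0.0023,0.0007,0.0057]
    - [0.0023,0.0007,0.0057]
    - [0.0023,0.0007,0.0057]
    - [0.0023,0.0007,0.0057]
    - [0.0023,0.0007,0.0057]
    - [0.0023,0.0007,0.0057]
    - [0,0,0]
    - [0,0,0]
  twist:
    - [0,0,-0.134]
    - [0,0,-0.134]
    - [0,0,-0.134]
    - [0,0,-0.134]
    - [0,0,-0.134]
    - [0,0,-0.134]
    - [0,0,-0.134]
    - [0,0,-0.134]
    - [0,0,0]
    - [0,0,0]

```text
clock: 4.2
position: [0.6004, -0.1424, 0.2849]
tool_rot: [-3.142, -0.0, 2.396]
force: [0.3, -0.3, -0.3]
grip_width: 0.0854
finger_force: 0.0
```

```bash
python3 - <<'E'
from h import *
import pickle
fr=bot.grab_frame('wrist');pickle.dump(fr,open('w2.pkl','wb'))
c0=proj(fr,[.615,-.155,.11])[0].astype(int);x0,y0=max(c0[0]-80,0),max(c0[1]-60,0);print('crop origin',x0,y0)
cv2.imwrite('pics/w2c.png',cv2.cvtColor(cv2.resize(fr['img'][y0:y0+120,x0:x0+160],None,fx=5,fy=5,interpolation=cv2.INTER_CUBIC),cv2.COLOR_RGB2BGR))
T=pegT([.6359,-.1471,.3544,.3753]);print('pred tip',proj(fr,tp(T,[0,0,.075])),'lugs',proj(fr,tp(T,[[.03*np.cos(.4+k),.03*np.sin(.4+k),.008] for k in (0,2.094,-2.094)])))
s=bot.observe();print(s['clock'],np.round(s['qpos'],2))
E
```

```text
crop origin 182 134
pred tip [[246.90322017 201.74759646]] lugs [[294.73957363 199.0943838 ]
 [258.81993424 171.46366608]
 [254.68248367 216.01445184]]
4.25 [ 0.57  0.53 -0.65  1.53  0.33  1.2   0.69]
```

View pics/w2c.png

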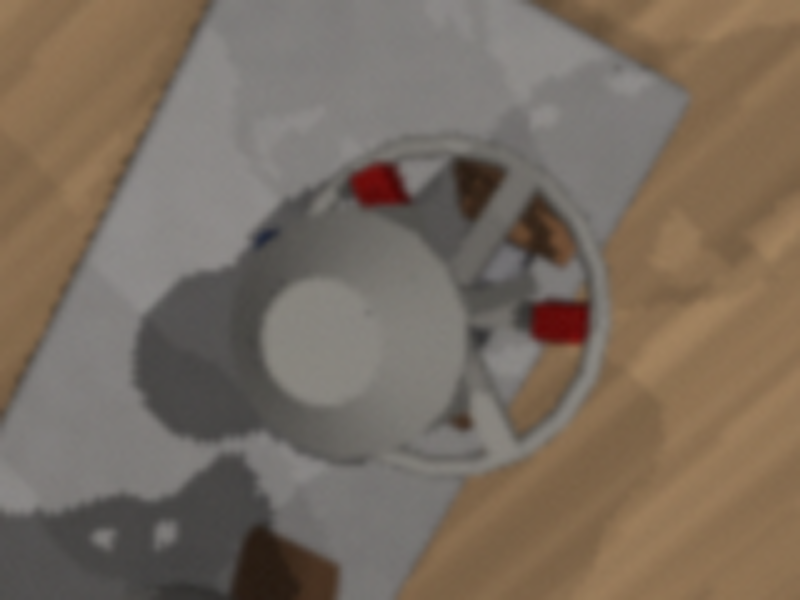

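```bash
cat >> fit.py <<'E'
fr2=pickle.load(open('w2.pkl','rb'))
C2=lambda L: np.array(L)/5.+[182,134]-.4
ring2=C2([(440,135),(350,160),(540,170),(590,240),(607,310),(585,390),(530,450),(460,475)])
tip2=C2([(320,341)]);lug2=C2([(561,322),(378,185)])
def res2(p):
    r=list(res(p[:5]));T=pegT(p);a=np.linspace(0,2*np.pi,180)
    q=proj(fr2,tp(T,np.c_[.038*np.cos(a),.038*np.sin(a),0*a]));r+=[np.min(np.linalg.norm(q-u,axis=1)) for u in ring2]
    r+=list((proj(fr2,tp(T,[0,0,.075]))-tip2).ravel())
    L=lambda k:tp(T,[[p[6]*np.cos(p[5]+k),p[6]*np.sin(p[5]+k),.008]])
    r+=list((proj(fr2,L(0))-lug2[0]).ravel())+list((proj(fr2,L(2.0944))-lug2[1]).ravel())+list((proj(fr,L(0))-lug).ravel())
    return np.array(r)
s=least_squares(res2,list(p)+[.4,.031],loss='soft_l1');p=s.x
print(p.round(4),res2(p)[20:].round(1));T=pegT(p);print('seat',T[:3,3].round(4),'tip',tp(T,[0,0,.075]).round(4),'axis',T[:3,2].round(4))
rows(pose(),mk([.475,.287,.19],down(2.0)))
E
python3 fit.py
```

```text
[ 0.6359 -0.1471  0.3544  0.3753  0.0292] res [ 1.3  0.4  0.4  1.1  0.7  0.8  0.1  0.4  0.5  0.2  0.3  0.3  0.6  0.6
 -0.3 -1.6 -0.5  0.4 -0.1 -3.9]
seat [ 0.6256 -0.1509  0.0939] tip [[ 0.5998 -0.1604  0.1637]] axis [-0.3438 -0.1272  0.9304]
lug 0.03 [0.40012354] [ 0.27212156 -0.38356421]
[[[256.0, 156.0]], [[289.0, 179.0]]]
lug 0.034 [0.39860267] [ 2.12809903 -2.98969206]
[[[253.0, 156.0]], [[291.0, 182.0]]]
[ 0.6349 -0.1477  0.3561  0.3679  0.0281  0.4164  0.0303] [ 1.5  2.6  0.8  0.5  0.5  0.1  0.7  1.5  0.8  0.1  0.6  0.5  0.3  0.7
 -0.3 -0.3]
seat [ 0.6248 -0.1515  0.094 ] tip [[ 0.5996 -0.1609  0.164 ]] axis [-0.3371 -0.1254  0.9331]
11 rows xyz [0.0383, 0.0145, 0.0086] twist [0.0, 0.0, 0.0361]
```

Call:
apply_moves:
  claw: [0.085,0.085,0.085,0.085,0.085,0.085,0.085,0.085,0.085,0.085,0.085,0.085,0.085]
  xyz:
    - [0.0383,0.0145,0.0086]
    - [0.0383,0.0145,0.0086]
    - [0.0383,0.0145,0.0086]
    - [0.0383,0.0145,0.0086]
    - [0.0383,0.0145,0.0086]
    - [0.0383,0.0145,0.0086]
    - [0.0383,0.0145,0.0086]
    - [0.0383,0.0145,0.0086]
    - [0.0383,0.0145,0.0086]
    - [0.0383,0.0145,0.0086]
    - [0.0383,0.0145,0.0086]
    - [0,0,0]
    - [0,0,0]
  twist:
    - [0,0,0.0361]
    - [0,0,0.0361]
    - [0,0,0.0361]
    - [0,0,0.0361]
    - [0,0,0.0361]
    - [0,0,0.0361]
    - [0,0,0.0361]
    - [0,0,0.0361]
    - [0,0,0.0361]
    - [0,0,0.0361]
    - [0,0,0.0361]
    - [0,0,0]
    - [0,0,0]

```text
clock: 5.55
position: [0.4731, 0.2882, 0.1903]
tool_rot: [-3.142, 0.0, 2.004]
force: [0.1, -0.5, -0.1]
grip_width: 0.085
finger_force: 0.0
```

```bash
python3 - <<'E'
from h import *
import pickle
fr=bot.grab_frame('wrist');pickle.dump(fr,open('w3.pkl','wb'))
hsv=cv2.cvtColor(fr['img'],cv2.COLOR_RGB2HSV)
m=((hsv[...,0]>45)&(hsv[...,0]<85)&(hsv[...,1]>80)).astype(np.uint8)
n,l,st,ce=cv2.connectedComponentsWithStats(m);i=1+np.argmax(st[1:,4]);print(st[i],ce[i])
x0,y0=max(st[i,0]-12,0),max(st[i,1]-12,0);x1,y1=x0+st[i,2]+24,y0+st[i,3]+24
k=min(800/(x1-x0),600/(y1-y0));print(x0,y0,k)
im=fr['img'][y0:y1,x0:x1];im=np.clip(im.astype(float)*1.6,0,255).astype(np.uint8)
cv2.imwrite('pics/w3c.png',cv2.cvtColor(cv2.resize(im,None,fx=k,fy=k,interpolation=cv2.INTER_CUBIC),cv2.COLOR_RGB2BGR))
print(proj(fr,[[.496,.241,.11],[.496,.241,.02]]),[(d['position'],d['score']) for d in bot.find_in('wrist','cup_mid')][:2])
s=bot.observe();print(s['clock'],s['position'],np.round(s['qpos'],2))
E
```

```text
[ 232  196   71   94 5091] [266.94637596 245.23610293]
220 184 5.084745762711864
[[262.70404901 263.23782168]
 [262.60695268 224.48356574]] [([0.4958, 0.2576, 0.1097], 0.65), ([0.3627, 0.3762, 0.0917], 0.56)]
5.65 [0.47382891 0.28643951 0.19056155] [-0.2   0.52 -0.63  1.81  0.37  0.93 -0.56]
```

View pics/w3c.png

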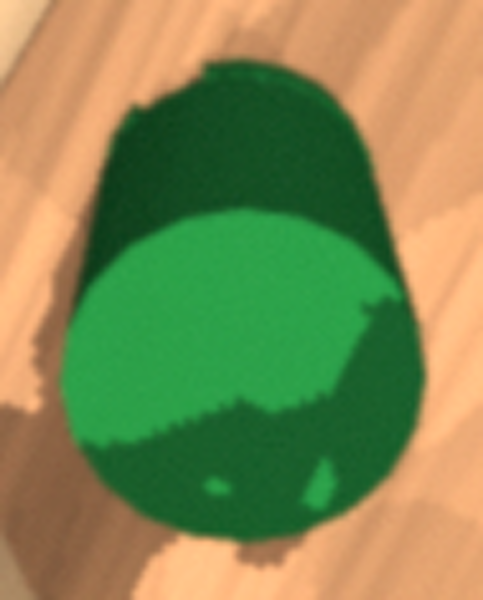

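```bash
python3 - <<'E'
from h import *
import pickle
fr=pickle.load(open('w3.pkl','rb'))
o,d=ray(fr,268,257.8);c=o+d*(.11-o[2])/d[2];print('c',c.round(4))
a=np.linspace(0,2*np.pi,721)
for z in (.11,.02):
    q=proj(fr,np.c_[c[0]+.03*np.cos(a),c[1]+.03*np.sin(a),0*a+z]);q=(q-[220,184])*5.085
    print(z,'extent',q.min(0).round(0),q.max(0).round(0))
for z,pt in ((.02,(135,108)),(.02,(205,65)),(.03,(135,108)),(.03,(205,75))):
    q=(proj(fr,np.c_[c[0]+.03*np.cos(a),c[1]+.03*np.sin(a),0*a+z])-[220,184])*5.085
    i=np.argmin(np.linalg.norm(q-pt,axis=1));print(z,pt,a[i].round(3),q[i].round(0))
E
```

```text
c [0.4979 0.2473 0.11  ]
0.11 extent [ 59. 201.] [429. 538.]
0.02 extent [100.  53.] [373. 311.]
0.02 (135, 108) 2.897 [129. 103.]
0.02 (205, 65) 2.251 [203.  57.]
0.03 (135, 108) 2.81 [134. 108.]
0.03 (205, 75) 2.243 [203.  69.]
```

Call:
apply_moves:
  claw: [0.085,0.085,0.085,0.085,0.085,0.085,0.085,0.085,0.085,0.04,0.04,0.04,0.04,0.04,0.04,0.04]
  xyz:
    - [-0.023,0.0023,0.008]
    - [-0.023,0.0023,0.008]
    - [0,0,0.018]
    - [0,0,0.025]
    - [0,0,0.025]
    - [0,0,0.025]
    - [0,0,0.02]
    - [0,0,0]
    - [0,0,0]
    - [0,0,0]
    - [0,0,0]
    - [0,0,0]
    - [0,0,0]
    - [0,0,0]
    - [0,0,0]
    - [0,0,0]
  twist:
    - [0,0,0]
    - [0,0,0]
    - [0,0,0]
    - [0,0,0]
    - [0,0,0]
    - [0,0,0]
    - [0,0,0]
    - [0,0,0]
    - [0,0,0]
    - [0,0,0]
    - [0,0,0]
    - [0,0,0]
    - [0,0,0]
    - [0,0,0]
    - [0,0,0]
    - [0,0,0]
  force: 60

```text
clock: 7.25
position: [0.4974, 0.2476, 0.0626]
tool_rot: [3.14, 0.001, 2.004]
force: [-2.5, -2.3, 12.2]
grip_width: 0.0574
finger_force: 61.9
```

Call:
apply_moves:
  claw: [0.04,0.04,0.04,0.04,0.04]
  xyz:
    - [0,0,-0.02]
    - [0,0,-0.04]
    - [0,0,-0.045]
    - [0,0,-0.045]
    - [0,0,-0.03]
  twist:
    - [0,0,0]
    - [0,0,0]
    - [0,0,0]
    - [0,0,0]
    - [0,0,0]

```text
clock: 7.75
position: [0.4971, 0.2479, 0.2451]
tool_rot: [3.138, 0.0, 2.004]
force: [0.3, -1.0, -1.3]
grip_width: 0.0577
finger_force: 64.6
```

```bash
cat >> h.py <<'E'
P=[.6349,-.1477,.3561,.3679];TP=pegT(P)
def tgt(s,dyaw=0,yaw0=2.004-.04): # tool pose with mouth at height s on the peg
    return TP@mk([0,0,s+.0426],down(yaw0+dyaw))
E
python3 - <<'E'
from h import *
fr=bot.grab_frame('wrist');T=pose()
hsv=cv2.cvtColor(fr['img'],cv2.COLOR_RGB2HSV)
m=((hsv[...,0]>45)&(hsv[...,0]<85)&(hsv[...,1]>80)).astype(np.uint8)
n,l,st,ce=cv2.connectedComponentsWithStats(m);i=1+np.argmax(st[1:,4]);print(st[i],ce[i])
save(fr,'w4')
a=np.linspace(0,2*np.pi,361)
for dx in (-.004,0,.004):
    for z in (.0426-.09,.0426):
        q=proj(fr,tp(T,np.c_[dx+.03*np.cos(a),.03*np.sin(a),0*a+z]));print(dx,z,q.min(0).round(1),q.max(0).round(1))
s=bot.observe();print(s['clock'],s['position'],s['grip_width'],s['force'])
rows(T,tgt(.10))
E
```

```text
[  182   177   161   160 17969] [262.7274751  264.74211141]
-0.004 -0.0474 [180.  239.5] [347.6 383.7]
-0.004 0.0426 [217.6 181.1] [309.8 267.6]
0 -0.0474 [179.1 228.2] [348.5 375.3]
0 0.0426 [217.4 174.8] [310.1 262.3]
0.004 -0.0474 [178.3 216.7] [349.3 366.8]
0.004 0.0426 [217.1 168.4] [310.3 256.9]
7.8 [0.49829079 0.2487967  0.24868864] 0.05768493383145719 [1.90141742 1.03498401 4.75438283]
10 rows xyz [-0.0394, -0.0165, 0.0017] twist [-0.0352, -0.0085, -0.0313]
```

View pics/w4.png

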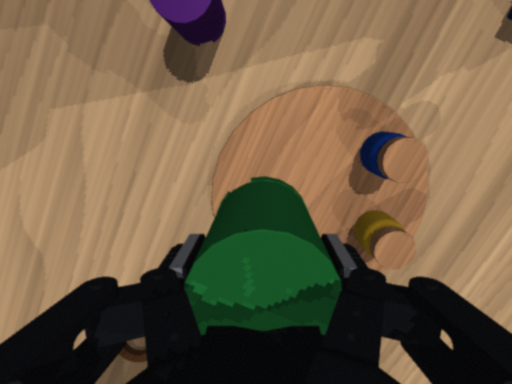

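Call:
apply_moves:
  claw: [0.04,0.04,0.04,0.04,0.04,0.04,0.04,0.04,0.04,0.04,0.04,0.04,0.04]
  xyz:
    - [-0.0394,-0.0165,0.0017]
    - [-0.0394,-0.0165,0.0017]
    - [-0.0394,-0.0165,0.0017]
    - [-0.0394,-0.0165,0.0017]
    - [-0.0394,-0.0165,0.0017]
    - [-0.0394,-0.0165,0.0017]
    - [-0.0394,-0.0165,0.0017]
    - [-0.0394,-0.0165,0.0017]
    - [-0.0394,-0.0165,0.0017]
    - [-0.0394,-0.0165,0.0017]
    - [0.001,0,0]
    - [0,0,0]
    - [0,0,0]
  twist:
    - [-0.0352,-0.0085,-0.0313]
    - [-0.0352,-0.0085,-0.0313]
    - [-0.0352,-0.0085,-0.0313]
    - [-0.0352,-0.0085,-0.0313]
    - [-0.0352,-0.0085,-0.0313]
    - [-0.0352,-0.0085,-0.0313]
    - [-0.0352,-0.0085,-0.0313]
    - [-0.0352,-0.0085,-0.0313]
    - [-0.0352,-0.0085,-0.0313]
    - [-0.0352,-0.0085,-0.0313]
    - [0,0,0]
    - [0,0,0]
    - [0,0,0]

```text
clock: 9.1
position: [0.5745, -0.1686, 0.2206]
tool_rot: [2.807, 0.136, 2.298]
force: [0.5, -0.2, -0.7]
grip_width: 0.0577
finger_force: 64.7
```

```bash
cat >> h.py <<'E'
def rel(s=None):
    s=s or bot.observe();T=np.linalg.inv(TP)@pose(s)@mk([-.001,0,.0426],np.eye(3))
    rv=T[:3,2];print('t',round(s['clock'],2),'mouth in peg mm',(T[:3,3]*1e3).round(1),'tilt',(-rv[:2]).round(4),'F peg',(TP[:3,:3].T@s['force']).round(1),'M',(TP[:3,:3].T@s['moment']).round(2),'w',round(float(s['grip_width']),4))
E
python3 - <<'E'
from h import *
s=bot.observe();rel(s);T=tgt(.10);T=T@mk([.001,0,0],np.eye(3));rows(pose(s),T);print(np.round(s['qpos'],2))
fr=bot.grab_frame('wrist');save(fr,'w5')
c=proj(fr,tp(TP,[[0,0,.075],[0,0,0]]));print(c)
E
```

```text
t 9.1 mouth in peg mm [-3.9  0.5 94.7] tilt [0.0073 0.0003] F peg [ 0.2 -0.3 -0.8] M [ 0.02  0.45 -0.01] w 0.0577
1 rows xyz [-0.0019, 0.0031, -0.0054] twist [-0.0069, -0.0026, 0.0015]
[ 0.88  0.47 -0.76  1.9   0.23  0.58  0.81]
[[266.45684654 213.39533232]
 [265.97319656 188.71256014]]
```

View pics/w5.png

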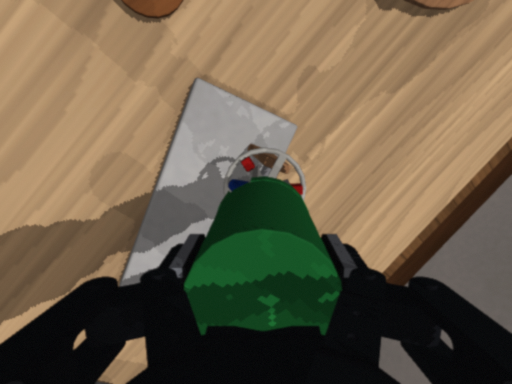

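Call:
apply_moves:
  claw: [0.04,0.04,0.04,0.04,0.04]
  xyz:
    - [-0.0019,0.0031,0]
    - [0,0,0.012]
    - [0,0,0.012]
    - [0,0,0]
    - [0,0,0]
  twist:
    - [-0.007,-0.0025,0.0015]
    - [0,0,0]
    - [0,0,0]
    - [0,0,0]
    - [0,0,0]

```text
clock: 9.65
position: [0.586, -0.1652, 0.1986]
tool_rot: [2.8, 0.137, 2.296]
force: [0.1, -0.1, -1.8]
grip_width: 0.0577
finger_force: 64.7
```

```bash
python3 - <<'E'
from h import *
rel()
fr=bot.grab_frame('wrist');a=np.linspace(0,2*np.pi,361)
q=proj(fr,tp(TP,np.c_[.038*np.cos(a),.038*np.sin(a),0*a]));print('pred ring',q.min(0),q.max(0))
q=proj(fr,tp(TP,[[.0303*np.cos(.4164+k),.0303*np.sin(.4164+k),.008] for k in (0,2.094,4.189)]));print('lugs',q.round(1))
hsv=cv2.cvtColor(fr['img'],cv2.COLOR_RGB2HSV)
m=(((hsv[...,0]<4)|(hsv[...,0]>174))&(hsv[...,1]>140)&(hsv[...,2]>60)).astype(np.uint8);m[:100]=0;m[260:]=0
n,l,st,ce=cv2.connectedComponentsWithStats(m);print([(st[i,4],ce[i].round(1)) for i in range(1,n) if st[i,4]>4])
cv2.imwrite('pics/w6c.png',cv2.cvtColor(cv2.resize(fr['img'][110:230,185:345],None,fx=5,fy=5,interpolation=cv2.INTER_CUBIC),cv2.COLOR_RGB2BGR))
E
```

```text
t 9.65 mouth in peg mm [-0.4 -0.2 69.8] tilt [ 0.0005 -0.001 ] F peg [-0.6 -0.2 -1.7] M [0.05 0.46 0.03] w 0.0577
pred ring [219.31700637 149.92385511] [305.12980761 232.98377134]
lugs [[297.5 194.6]
 [243.4 165.6]
 [245.8 224.4]]
[(np.int32(144), array([242. , 165.9])), (np.int32(21), array([299.3, 190.5]))]
```

View pics/w6c.png

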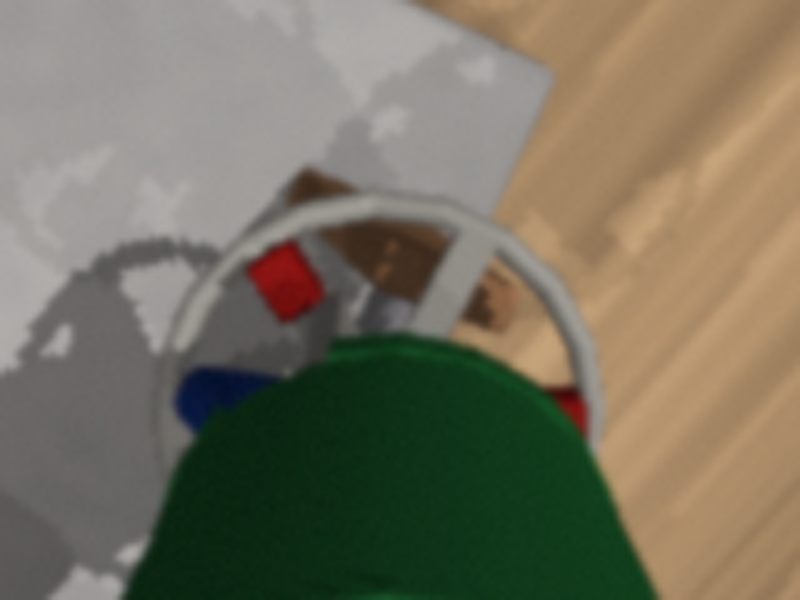

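Call:
apply_moves:
  claw: [0.04,0.04,0.04,0.04,0.04,0.04]
  xyz:
    - [0,0,0.005]
    - [0,0,0.005]
    - [0,0,0.005]
    - [0,0,0.005]
    - [0,0,0.005]
    - [0,0,0]
  twist:
    - [0,0,0]
    - [0,0,0]
    - [0,0,0]
    - [0,0,0]
    - [0,0,0]
    - [0,0,0]

```text
clock: 10.3
position: [0.5941, -0.1625, 0.175]
tool_rot: [2.8, 0.137, 2.296]
force: [-1.2, -0.3, -1.9]
grip_width: 0.0579
finger_force: 65.0
```

```bash
python3 -c "
from h import *
rel()"
```

```text
t 10.3 mouth in peg mm [-0.9 -0.5 44.7] tilt [ 0.0011 -0.0008] F peg [-1.8  0.1 -1.3] M [-0.    0.99 -0.  ] w 0.0579
```

Call:
apply_moves:
  claw: [0.04,0.04,0.04,0.04,0.04,0.04,0.04]
  xyz:
    - [0,0,0.003]
    - [0,0,0.003]
    - [0,0,0.003]
    - [0,0,0.003]
    - [0,0,0.003]
    - [0,0,0.003]
    - [0,0,0]
  twist:
    - [0,0,0]
    - [0,0,0]
    - [0,0,0]
    - [0,0,0]
    - [0,0,0]
    - [0,0,0]
    - [0,0,0]

```text
clock: 11.0
position: [0.5998, -0.1603, 0.1582]
tool_rot: [2.801, 0.137, 2.296]
force: [-4.5, 0.0, -4.9]
grip_width: 0.058
finger_force: 64.7
```

```bash
python3 -c "
from h import *
rel()"
```

```text
t 11.0 mouth in peg mm [-1.3 -0.5 26.8] tilt [ 0.0015 -0.0008] F peg [-5.7  1.6 -3.1] M [ 0.31  1.68 -0.05] w 0.058
```

Call:
apply_moves:
  claw: [0.04,0.04,0.04,0.04,0.04,0.04,0.04]
  xyz:
    - [0,0,0.003]
    - [0,0,0.003]
    - [0,0,0.003]
    - [0,0,0.003]
    - [0,0,0.002]
    - [0,0,0.001]
    - [0,0,0]
  twist:
    - [0,0,0]
    - [0,0,0]
    - [0,0,0]
    - [0,0,0]
    - [0,0,0]
    - [0,0,0]
    - [0,0,0]

```text
clock: 11.7
position: [0.605, -0.1585, 0.1446]
tool_rot: [2.8, 0.137, 2.295]
force: [-5.1, -1.5, -4.4]
grip_width: 0.0577
finger_force: 65.0
```

```bash
python3 -c "
from h import *
rel()"
```

```text
t 11.7 mouth in peg mm [-1.  -0.6 12.1] tilt [ 0.0011 -0.0005] F peg [-6.5  0.4 -2.2] M [ 0.25  1.8  -0.05] w 0.0577
```

Now slowly through lug height (8 mm).

Call:
apply_moves:
  claw: [0.04,0.04,0.04,0.04,0.04,0.04,0.04,0.04]
  xyz:
    - [0,0,0.001]
    - [0,0,0.001]
    - [0,0,0.001]
    - [0,0,0.001]
    - [0,0,0.001]
    - [0,0,0.001]
    - [0,0,0]
    - [0,0,0]
  twist:
    - [0,0,0]
    - [0,0,0]
    - [0,0,0]
    - [0,0,0]
    - [0,0,0]
    - [0,0,0]
    - [0,0,0]
    - [0,0,0]

```text
clock: 12.5
position: [0.6071, -0.1578, 0.1391]
tool_rot: [2.8, 0.137, 2.295]
force: [-4.2, -0.2, -4.0]
grip_width: 0.0582
finger_force: 65.0
```

```bash
python3 -c "
from h import *
rel()"
```

```text
t 12.5 mouth in peg mm [-1.  -0.7  6.3] tilt [ 0.0009 -0.0004] F peg [-5.2  1.3 -2.3] M [0.21 1.79 0.02] w 0.0582
```

Call:
apply_moves:
  claw: [0.04,0.04,0.04,0.04,0.04,0.04]
  xyz:
    - [0,0,0.001]
    - [0,0,0.001]
    - [0,0,0.001]
    - [0,0,0.001]
    - [0,0,0]
    - [0,0,0]
  twist:
    - [0,0,0]
    - [0,0,0]
    - [0,0,0]
    - [0,0,0]
    - [0,0,0]
    - [0,0,0]

```text
clock: 13.1
position: [0.6085, -0.1573, 0.1354]
tool_rot: [2.8, 0.137, 2.295]
force: [-4.9, -0.5, -2.8]
grip_width: 0.0579
finger_force: 65.0
```

```bash
python3 -c "
from h import *
rel()"
```

```text
t 13.1 mouth in peg mm [-0.9 -0.7  2.3] tilt [ 0.0008 -0.0003] F peg [-5.4  1.2 -0.9] M [ 0.19  1.77 -0.04] w 0.0579
```

Call:
apply_moves:
  claw: [0.04,0.04,0.04,0.04,0.04]
  xyz:
    - [0,0,0.001]
    - [0,0,0.001]
    - [0,0,0.001]
    - [0,0,0]
    - [0,0,0]
  twist:
    - [0,0,0]
    - [0,0,0]
    - [0,0,0]
    - [0,0,0]
    - [0,0,0]

```text
clock: 13.6
position: [0.6094, -0.1574, 0.1338]
tool_rot: [2.801, 0.139, 2.295]
force: [-20.2, -2.5, 24.6]
grip_width: 0.0578
finger_force: 68.5
```

```bash
python3 -c "
from h import *
rel()"
```

```text
t 13.6 mouth in peg mm [-0.7 -1.2  0.5] tilt [0.0008 0.0011] F peg [-9.7  4.7 30.1] M [ 1.16  3.2  -0.1 ] w 0.0578
```

```bash
python3 - <<'E'
from h import *
fr=bot.grab_frame('wrist');a=np.linspace(0,2*np.pi,361)
im=fr['img'].copy()
c=cv2.resize(im[110:230,185:345],None,fx=5,fy=5,interpolation=cv2.INTER_CUBIC)
c=np.clip(c.astype(float)*1.3,0,255).astype(np.uint8)
for s,col in ((0,(255,255,0)),(.008,(255,0,255))):
    q=proj(fr,tp(TP,np.c_[.03*np.cos(a),.03*np.sin(a),0*a+s]));print(s,'top row of rim',q.min(0),((q.min(0)-[185,110])*5).round(0))
cv2.imwrite('pics/w7c.png',cv2.cvtColor(c,cv2.COLOR_RGB2BGR));rel()
E
```

```text
0 top row of rim [217.62206664 173.87361181] [163. 319.]
0.008 top row of rim [215.76965547 176.42317181] [154. 332.]
t 13.65 mouth in peg mm [-0.7 -1.2  0.5] tilt [0.0008 0.0012] F peg [-10.3   5.2  28.9] M [ 1.11  3.19 -0.01] w 0.0578
```

View pics/w7c.png

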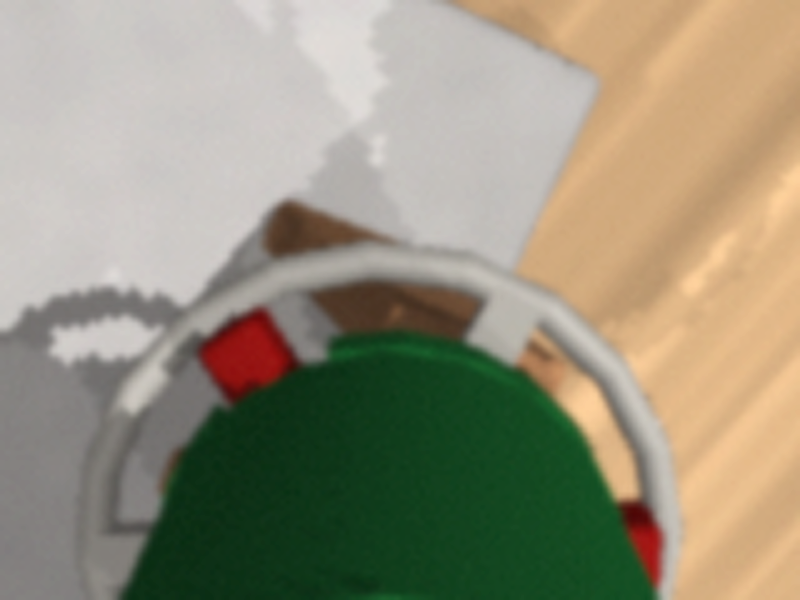

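Call:
apply_moves:
  claw: [0.04,0.04,0.04,0.04,0.04]
  xyz:
    - [0,0,-0.0003]
    - [0,0,0]
    - [0,0,0]
    - [0,0,0]
    - [0,0,0]
  twist:
    - [0,0,0]
    - [0,0,-0.03]
    - [0,0,-0.03]
    - [0,0,0]
    - [0,0,0]

```text
clock: 14.15
position: [0.6097, -0.1574, 0.1341]
tool_rot: [2.809, 0.159, 2.353]
force: [-15.9, -1.9, 18.4]
grip_width: 0.0581
finger_force: 67.6
```

```bash
python3 -c "
from h import *
rel()"
```

```text
t 14.15 mouth in peg mm [-0.3 -1.2  0.6] tilt [0.0002 0.0012] F peg [-7.9  3.8 22.8] M [0.73 2.66 0.22] w 0.0581
```

Call:
apply_moves:
  claw: [0.04,0.04,0.04,0.04,0.04]
  xyz:
    - [0,0,0]
    - [0,0,0]
    - [0,0,0]
    - [0,0,0]
    - [0,0,0]
  twist:
    - [0,0,-0.04]
    - [0,0,-0.04]
    - [0,0,-0.03]
    - [0,0,0]
    - [0,0,0]

```text
clock: 14.65
position: [0.6089, -0.1575, 0.1337]
tool_rot: [2.828, 0.193, 2.458]
force: [-21.4, -1.9, 21.3]
grip_width: 0.0576
finger_force: 67.8
```

```bash
python3 -c "
from h import *
rel();print(bot.observe()['tool_rot'])"
```

```text
t 14.65 mouth in peg mm [-1.1 -1.   0.6] tilt [0.0016 0.0008] F peg [-11.7   5.7  27.4] M [ 1.07  3.52 -0.41] w 0.0576
[2.82802947 0.19253861 2.45785481]
```

Call:
apply_moves:
  claw: [0.04,0.04,0.04,0.04,0.04]
  xyz:
    - [0,0,0]
    - [0,0,0]
    - [0,0,0]
    - [0,0,0]
    - [0,0,0]
  twist:
    - [0,0,-0.04]
    - [0,0,-0.04]
    - [0,0,-0.02]
    - [0,0,0]
    - [0,0,0]

```text
clock: 15.15
position: [0.6089, -0.1575, 0.1337]
tool_rot: [2.848, 0.222, 2.555]
force: [-21.9, -2.7, 20.7]
grip_width: 0.0579
finger_force: 67.8
```

```bash
python3 - <<'E'
from h import *
rel()
fr=bot.grab_frame('wrist')
hsv=cv2.cvtColor(fr['img'],cv2.COLOR_RGB2HSV)
m=(((hsv[...,0]<4)|(hsv[...,0]>174))&(hsv[...,1]>140)&(hsv[...,2]>60)).astype(np.uint8);m[:100]=0;m[260:]=0
n,l,st,ce=cv2.connectedComponentsWithStats(m);print([(st[i,4],ce[i].round(1)) for i in range(1,n) if st[i,4]>4])
for da in (0,.1,.2,.3):
    print(da,proj(fr,tp(TP,[[.034*np.cos(.4164+da+k),.034*np.sin(.4164+da+k),.006] for k in (0,2.094)])).round(1).tolist())
E
```

```text
t 15.15 mouth in peg mm [-1.  -1.   0.6] tilt [0.0017 0.0008] F peg [-12.6   5.1  27.1] M [ 1.1   3.53 -0.41] w 0.0579
[(np.int32(182), array([240. , 177.4])), (np.int32(19), array([315.4, 222. ]))]
0 [[314.8, 234.4], [248.7, 172.2]]
0.1 [[316.0, 229.5], [243.5, 173.9]]
0.2 [[316.8, 224.6], [238.5, 176.2]]
0.3 [[317.0, 219.6], [233.8, 178.9]]
```

Call:
apply_moves:
  claw: [0.04,0.04,0.04,0.085,0.085,0.085,0.085,0.085,0.085]
  xyz:
    - [0,0,0]
    - [0,0,0]
    - [0,0,-0.0004]
    - [0,0,0]
    - [0,0,0]
    - [0,0,0]
    - [0,0,0]
    - [0,0,0]
    - [0,0,0]
  twist:
    - [0,0,0.04]
    - [0,0,0.04]
    - [0,0,0.02]
    - [0,0,0]
    - [0,0,0]
    - [0,0,0]
    - [0,0,0]
    - [0,0,0]
    - [0,0,0]

```text
clock: 16.1
position: [0.6098, -0.1569, 0.1336]
tool_rot: [2.826, 0.193, 2.459]
force: [-0.6, 0.2, -0.1]
grip_width: 0.0849
finger_force: 0.0
```

```bash
python3 -c "
from h import *
rel()"
```

```text
t 16.1 mouth in peg mm [-0.1 -0.8  0.1] tilt [-0.0003  0.0001] F peg [-0.5  0.4  0.1] M [0.02 0.39 0.  ] w 0.0849
```

Free; retreat along the peg.

Call:
apply_moves:
  claw: [0.085,0.085,0.085,0.085,0.085,0.085,0.085,0.085]
  xyz:
    - [0,0,-0.01]
    - [0,0,-0.02]
    - [0,0,-0.03]
    - [0,0,-0.03]
    - [0,0,-0.03]
    - [0,0,-0.03]
    - [0,0,0]
    - [0,0,0]
  twist:
    - [0,0,0]
    - [0,0,0]
    - [0,0,0]
    - [0,0,0]
    - [0,0,0]
    - [0,0,0]
    - [0,0,0]
    - [0,0,0]

```text
clock: 16.9
position: [0.559, -0.1763, 0.2743]
tool_rot: [2.827, 0.194, 2.458]
force: [0.7, 0.2, -0.5]
grip_width: 0.0849
finger_force: 0.0
```

```bash
python3 - <<'E'
from h import *
rel()
fr=bot.grab_frame('wrist');save(fr,'w8')
hsv=cv2.cvtColor(fr['img'],cv2.COLOR_RGB2HSV)
m=((hsv[...,0]>45)&(hsv[...,0]<85)&(hsv[...,1]>80)).astype(np.uint8)
n,l,st,ce=cv2.connectedComponentsWithStats(m);i=1+np.argmax(st[1:,4]);print('seen x0,y0,x1,y1',st[i,0],st[i,1],st[i,0]+st[i,2],st[i,1]+st[i,3])
# base disc = bright? fit outline: predicted extents of cup for s=0 and 8 mm
a=np.linspace(0,2*np.pi,361)
for s in (0,.004,.008):
    q=np.vstack([proj(fr,tp(TP,np.c_[.03*np.cos(a),.03*np.sin(a),0*a+s+z])) for z in (0,.09)])
    b=proj(fr,tp(TP,np.c_[.03*np.cos(a),.03*np.sin(a),0*a+s+.09]))
    mm=np.zeros(m.shape,np.uint8);cv2.fillConvexPoly(mm,cv2.convexHull(q.astype(np.float32)).round().astype(int),1)
    print(s,q.min(0).round(1),q.max(0).round(1),'base',b.min(0).round(1),b.max(0).round(1),'IoU',(mm&m).sum()/(mm|m).sum())
r=(((hsv[...,0]<4)|(hsv[...,0]>174))&(hsv[...,1]>140)&(hsv[...,2]>60)).astype(np.uint8)
n,l,st,ce=cv2.connectedComponentsWithStats(r);print([(st[i,4],ce[i].round(1)) for i in range(1,n) if st[i,4]>4])
E
```

```text
t 16.9 mouth in peg mm [ -0.3  -1.3 150.9] tilt [-0.0005  0.0017] F peg [ 0.5 -0.1 -0.7] M [ 0.    0.34 -0.01] w 0.0849
seen x0,y0,x1,y1 228 147 297 226
0 [227.8 147.5] [297.9 227.1] base [227.8 159.4] [297.9 227.1] IoU 0.8402835696413679
0.004 [227.3 147.9] [298.5 228.8] base [227.3 160.1] [298.5 228.8] IoU 0.8133225349260984
0.008 [226.7 148.3] [299.  230.5] base [226.7 160.9] [299.  230.5] IoU 0.7892051030421983
[(np.int32(30), array([246.2, 149.2]))]
```

```bash
python3 -c "
from h import *
print(bot.job_done())"
```

```text
the job is handed in; nothing more can be done
None
```

The green cup is on the empty peg and released: the final wrist image matches the rim sitting on the drip star, and a twist test dragged the red lugs round, so the notches are over them. I handed the job in just after 16.9 s; the highest measured wrist force was about 32 N, and no verdict came back.

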